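Cover the keyed gas outlet

TASK

The gas outlet block on the bench is keyed by its two upright pins. Find the white cover whose two holes match them and lower it gently over the pins, without dropping it, until it lies flat on the block; let go of it. The other two covers must end lying flat on the bench.

Things in the scene. Friction and masses are not known exactly. Their poses are not given: they have to be found in the camera images.
- outlet: fixed grey block, metal top, 150 (its x) x 100 (y) x 44 mm high. Two dark pins on its flat top, on the x axis, 42 mm either side of centre (84 apart): 18 mm thick for the lowest 12 mm, tapering to a 10 mm tip 30 mm above the top. Origin: centre of the underside, on the bench; z up. The cover may go on either way round (half a turn).
- cover_a: loose gas-outlet cover: white plate 130 (its x) x 80 (its y) x 8 mm, about 0.3 kg, two round 26 mm through holes 58 mm apart centre to centre, on its x axis at x = -29 and +29 mm. On its middle a black lifting rib, 30 mm long (along x), 14 mm thick (y), its top 48 mm above the underside; grip it across the 14 mm. Origin: centre of the underside, z up. Lies flat, rib up, in one of three spots.
- cover_b: loose gas-outlet cover: white plate 130 (its x) x 80 (its y) x 8 mm, about 0.3 kg, two round 26 mm through holes 84 mm apart centre to centre, on its x axis at x = -42 and +42 mm. On its middle a black lifting rib, 30 mm long (along x), 14 mm thick (y), its top 48 mm above the underside; grip it across the 14 mm. Origin: centre of the underside, z up. Lies flat, rib up, in one of three spots.
- cover_c: loose gas-outlet cover: white plate 130 (its x) x 80 (its y) x 8 mm, about 0.3 kg, two round 26 mm through holes on a slant, at (x, y) = (-47, -21) and (+47, +21) mm, 103 mm apart. On its middle a black lifting rib, 30 mm long (along x), 14 mm thick (y), its top 48 mm above the underside; grip it across the 14 mm. Origin: centre of the underside, z up. Lies flat, rib up, in one of three spots.

How it is judged:
By the outcome, as a careful person would: the job done as asked, in the order asked, and still so for the second after the job is handed in, with the robot touching nothing.
It also fails if it takes over 38 s, if anything falls off the work surface, if the arm or the gripper's body presses on something with over 40 N, if the wrist force passes 120 N, or if a joint passes its speed limit or range.

ROBOT

A 6-joint arm with a two-finger parallel gripper is mounted at the origin on the work surface. World frame = base frame: x ahead of the robot, y to its left, z up, the work surface at z = 0. Lengths are in m, angles in rad, forces in N, time in s.
With the tool pointing down it reaches from about 0.425 to 0.95 m from the base axis. Payload 3.5 kg.
Tool frame: the origin (TCP) lies between the finger pads; the fingertips stand 14 mm ahead of it and the grasp point (between the pads) lies 5 mm behind it; z points along the fingers, y is the line along which they close (so a half turn about z gives the same grasp; the last joint's range is limited). The gripper opens to 85 mm and grips with 20 to 120 N. Pads are 22 mm wide; open, the fingers measure 114 mm over their backs; the gripper's body (76 mm by 85 mm) begins 54 mm behind the grasp point. The pads swing forward as they close: fully open they stand 13 mm farther back than shut.
Start: joints at [1.182, 0.286, 1.577, -0, 1.279, -0.15], TCP at [0.16, 0.656, 0.245] pointing down, gripper open.
Joint ranges: [-2.77, 2.77], [-0.9, 2.22], [0.21, 2.48], [-1.53, 4.67], [0.24, 2.81], [-2.84, 2.84]. Speed limits (rad/s): [2.79, 2.79, 3.14, 3.14, 3.14, 3.14].

INTERFACE

Orientations are given as a unit quaternion [x, y, z, w].
In Python, from plant import * gives the robot as it stands.
- The arm moves only by the tool step_arm, never from a script. Its argument "commands" is a list of rows, each an object of numbers: "gripper": the gripper's target within -1 to 1 (shut at 1, half-way at 0, fully open at -1); "x", "y", "z": the shift along the tool's x, y, z in mm; "spin": the turn about the tool's z in degrees. A call has exactly 10 rows; each row shifts and turns the commanded pose from where the row before left it, along the tool's axes as they then stand; what a row does not reach is not made up. A row lasts 1/10 s, in which the tool goes at most 50 mm and 8.59 degrees, less where a joint would pass 70% of its speed; a pose out of reach is approached as far as the arm can. A call with a gripper value outside its range is refused whole. The fingers move at their own pace and stop on an object; "force" is the grip in N (left out, the last holds). Time passes only in rows, so rows that do not move let the fingers close, or fill a call up. It gives the time, the measured TCP pose, the force, the opening and the grip force at its end, in the units of the state.
- get_state(): the state, without advancing time (a new reading comes with each control period).
- read_camera(name): name is "scene" or "top"; returns a dict with "color" (400x640x3 uint8, red, green, blue), "z_map" (400x640 float32, m along the optical axis (not along the pixel's ray), 0 where there is no reading), "fx", "fy", "cx", "cy" (pixels), "eye" and "attitude" of the camera in the world. Camera axes: x right, y up, looking along -z (the intrinsics and any distortion apply to the point x, -y, -z); pixel columns grow to the right and rows downward; lengths in m; the calibration is good to about 2 mm. A picture is of the moment at which its call begins.
- sign_off(): hands the job in; it is judged then, once.
The state is a dict: "time": time; "qpos": joint angles; "dq": joint speeds; "joint_efforts": joint torques, N m; "eef_pos": TCP position; "tcp_rot": TCP orientation; "contact_force": force on the tool from outside, world axes, zero at the start; "wrist_torque": the same for the moment, N m; "opening": opening from 0.0 (shut) to 1.0 (fully open); "finger_force": force on a finger pad.
Only numpy, scipy, OpenCV 4.12 (cv2) and the standard library are available. Lean on these libraries where they do the work, as an engineer would, in place of code of your own. Each camera call takes 0.05 s, during which the arm holds its last target. There are 200 camera calls.

## Working session

There is one attempt and no reset: what is moved stays moved. The work goes in short steps, Python scripts to look and compute and a tool call to move; the robot and the scene stay as the last step left them, time stands still between calls to the robot, and variables do not carry over. Pictures are saved under pics/ and viewed, at most 10 in all, crops included, and the job is handed in when it is done.

Besides the shell and the picture viewer there is one more tool, called after "Emit:" as name(argument=value, ...), one argument or row to a line, values as JSON. step_arm: Moves the arm, as the interface text tells. Its arguments: {"type":"object","properties":{"commands":{"type":"array"},"force":{"type":"number"}},"required":["commands"]}

```bash
mkdir -p pics
python3 - <<'E'
from plant import *
import cv2,numpy as np
for n in("top","scene"):
    c=read_camera(n); cv2.imwrite(f"pics/{n}0.png",c["color"][:,:,::-1]); np.savez(f"{n}0.npz",**{k:v for k,v in c.items()})
    print(n,{k:v for k,v in c.items() if k not in("color","z_map")})
s=get_state();print(s["eef_pos"],s["tcp_rot"],s["time"])
E
```

```text
top {'fx': 439.29320570292373, 'fy': 439.29320570292373, 'cx': 321.80024178694896, 'cy': 198.27299465589547, 'eye': array([0.35437146, 0.00673033, 0.90718641]), 'attitude': array([-0.06981935,  0.07261249,  0.74039321, -0.66458301])}
scene {'fx': 387.60734950623265, 'fy': 387.60734950623265, 'cx': 318.47411280804033, 'cy': 199.26148092051915, 'eye': array([0.82959078, 0.50901355, 0.58165544]), 'attitude': array([0.10520432, 0.37561397, 0.88587617, 0.25113662])}
[0.15941431 0.65532023 0.24404461] [ 1.19104232e-01  9.92881157e-01 -1.05036091e-03 -2.94168600e-04] 0.1
```

View pics/top0.png

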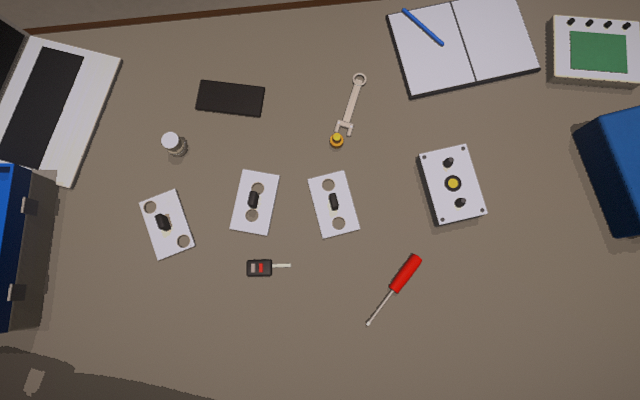

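View pics/scene0.png

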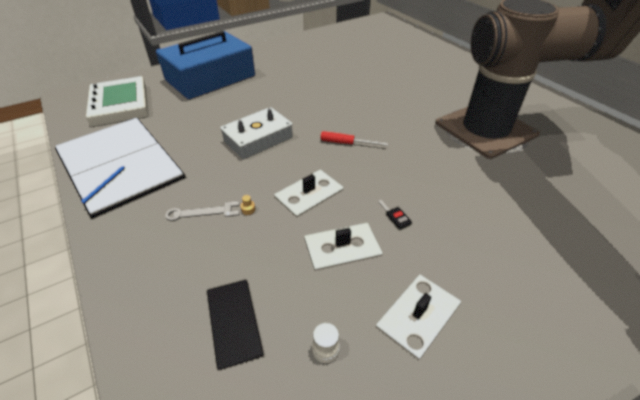

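The top view shows the slanted-hole cover_c at (167,224), the narrow-hole cover_a at (255,202), the wide-hole cover_b at (334,204) and the outlet at (452,185). The scene view shows the same objects, with cover_b at (309,192) and the outlet at (257,130).

```bash
cat > h.py <<'E'
import cv2,numpy as np
from scipy.spatial.transform import Rotation as R
def cast(c,uv,z):
    uv=np.atleast_2d(uv).astype(float)
    d=np.c_[(uv[:,0]-c["cx"])/c["fx"],-(uv[:,1]-c["cy"])/c["fy"],-np.ones(len(uv))]@R.from_quat(c["attitude"]).as_matrix().T
    return c["eye"]+d*((z-c["eye"][2])/d[:,2])[:,None]
def plate(c,seed,z,thr):
    """filled bright face nearest the seed: world rect (centre, sizes, yaw of long axis), hole centres"""
    hsv=cv2.cvtColor(c["color"],cv2.COLOR_RGB2HSV)
    m=((hsv[:,:,2]>thr)&(hsv[:,:,1]<60)).astype(np.uint8)
    cs,h=cv2.findContours(m,cv2.RETR_CCOMP,cv2.CHAIN_APPROX_NONE)
    o=[i for i in range(len(cs)) if h[0][i][3]<0 and cv2.contourArea(cs[i])>300]
    i=min(o,key=lambda i:np.linalg.norm(cs[i].reshape(-1,2).mean(0)-seed))
    w=cast(c,cs[i].reshape(-1,2),z)[:,:2]
    (x,y),(a,b),t=cv2.minAreaRect((w*1000).astype(np.float32))
    if b>a:a,b,t=b,a,t+90
    holes=[(cast(c,np.mean(cs[j].reshape(-1,2),0),z)[0,:2]*1000).round(1).tolist()+[cv2.contourArea(cs[j])] for j in range(len(cs)) if h[0][j][3]==i and cv2.contourArea(cs[j])>15]
    return np.round([x,y,a,b,t],1),holes
E
python3 - <<'E'
from h import *
for n,seeds,thr in(("top",dict(a=(255,202),b=(334,204),c=(167,224),o=(452,185)),130),("scene",dict(a=(343,245),b=(309,192),c=(419,315),o=(257,130)),150)):
    c=dict(np.load(n+"0.npz"))
    for k,s in seeds.items(): 
        z=.044 if k=="o" else .008
        print(n,k,c["color"][s[1]-12,s[0]-12],*plate(c,s,z,thr), "zmap z check", c["z_map"][s[1],s[0]])
E
```

```text
top a [196 191 199] [550.6 -38.8 639.7 312.3 104.8] [[414.6, 58.6, 17.5], [407.4, -54.9, 24.0], [434.5, 151.7, 16.5], [426.4, 49.2, 17.0], [435.8, 131.2, 39.5], [422.1, -11.6, 34.5], [428.9, 32.0, 25.5], [436.8, 109.7, 40.5], [433.0, 56.1, 27.0], [435.3, 92.1, 75.0], [442.0, 76.0, 23.5], [430.8, -57.0, 28.5], [433.4, -25.3, 26.0], [430.2, 12.4, 44.0], [455.8, 164.3, 27.5], [461.8, 176.0, 42.0], [471.7, 207.7, 17.0], [442.9, -87.8, 21.5], [473.8, 173.5, 15.5], [483.3, 241.8, 20.0], [481.5, 216.6, 28.5], [461.6, 4.4, 19.0], [442.8, -108.3, 87.5], [457.2, -38.1, 119.0], [490.9, 200.5, 16.0], [456.4, -130.9, 47.5], [462.2, -98.5, 22.0], [467.3, -82.1, 17.0], [474.6, -37.4, 23.0], [466.1, -147.2, 15.5], [466.7, -134.7, 20.5], [484.9, 7.8, 23.0], [473.7, -151.1, 19.5], [518.0, 263.4, 17.0], [467.4, -248.7, 16.0], [481.2, -79.3, 16.5], [489.9, -38.2, 40.5], [518.1, 201.9, 17.5], [524.7, 230.2, 20.0], [502.0, 10.3, 16.0], [534.3, 267.5, 38.0], [536.7, 230.9, 20.0], [477.8, -333.7, 17.5], [546.4, 267.8, 16.5], [546.5, 224.6, 17.0], [550.5, 262.3, 26.5], [552.1, 248.2, 18.5], [499.0, -291.3, 1
[... 22438 characters left out ...]
, -404.4, 62.0], [39.4, -450.4, 25.5], [-164.2, -342.1, 22.0], [4.0, -451.9, 17.0], [-179.1, -325.6, 37.0], [-35.2, -424.7, 45.5], [65.1, -496.6, 27.0], [170.7, -561.7, 33.0], [182.6, -579.6, 22.5], [303.0, -624.0, 72.0], [316.2, -651.9, 30.0], [-23.4, -456.2, 24.5], [226.5, -605.2, 27.0], [19.6, -492.1, 22.5], [256.2, -620.9, 47.5], [-59.8, -464.3, 16.5], [260.6, -658.5, 19.0], [132.6, -542.6, 78.5], [121.6, -586.9, 18.5], [305.0, -695.3, 20.5], [-22.3, -487.5, 37.5], [4.2, -506.8, 35.0], [136.4, -593.3, 26.5], [170.7, -610.7, 21.0], [103.9, -590.2, 15.5], [202.3, -666.3, 35.0], [-26.5, -555.0, 50.0], [319.3, -805.8, 18.0], [86.9, -675.9, 23.5], [294.8, -823.5, 32.5]] zmap z check 0.9528448
```

The brightness threshold was too low, so the bench got included. I'll raise it and keep only the objects I need.

Run:
```python
from h import *
for n,seeds,thrs in(("top",dict(b=(334,204),o=(452,185)),(155,170)),("scene",dict(b=(309,192),o=(257,130)),(180,195))):
    c=dict(np.load(n+"0.npz"))
    for k,s in seeds.items():
        for thr in thrs:
            r,h=plate(c,s,.044 if k=="o" else .008,thr); print(n,k,thr,r,h[:7])
# dark pins on the outlet in top view
c=dict(np.load("top0.npz"));g=cv2.cvtColor(c["color"],cv2.COLOR_RGB2GRAY)
_,_,st,ce=cv2.connectedComponentsWithStats((g[150:218,425:480]<90).astype(np.uint8))
print([(s.tolist(),(p+[425,150]).round(1)) for s,p in zip(st,ce) if 15<s[4]<300])
```

```text
top b 155 [524.9 -29.  130.1  80.6   8.3] [[483.2, -34.8, 144.0], [528.9, -29.6, 165.5], [566.4, -22.4, 135.5]]
top b 170 [524.7 -28.9 129.2  79.7   8.4] [[482.8, -34.9, 156.5], [528.9, -29.6, 171.5], [565.8, -22.8, 147.0]]
top o 155 [ 533.6 -271.8  150.   100.5    7. ] [[462.0, -238.5, 20.0], [472.8, -320.1, 19.5], [493.2, -279.4, 110.5], [533.2, -271.4, 254.0], [577.5, -269.5, 108.0], [594.5, -222.7, 20.0], [603.8, -304.1, 20.0]]
top o 170 [ 533.5 -271.6  149.2   99.3    6.9] [[462.4, -239.0, 24.5], [472.9, -320.1, 23.5], [492.9, -278.9, 113.0], [533.5, -271.1, 261.5], [577.7, -269.0, 115.5], [594.2, -222.4, 22.5], [603.8, -304.1, 22.0]]
scene b 180 [523.6 -31.5 130.4  80.9   8.6] [[566.0, -24.2, 90.5], [482.6, -36.3, 75.0]]
scene b 195 [524.  -31.  128.2  78.4   8.2] [[565.4, -24.3, 104.0], [482.6, -36.2, 97.0]]
scene o 180 [ 532.2 -274.   150.8  101.     7.1] [[532.6, -272.8, 104.0]]
scene o 195 [ 532.6 -273.4  147.7   96.8    7.1] [[532.7, -272.7, 120.0]]
[([18, 8, 10, 10, 73], array([447.7, 162.1])), ([20, 25, 16, 16, 119], array([452.5, 182.7])), ([0, 28, 12, 40, 173], array([429.2, 201. ])), ([30, 48, 11, 9, 71], array([459.6, 202. ]))]
```

The measured sizes match: plate 130x80, holes about 84 apart, block 150x100. cover_b is at (524, -30) with yaw 8.4°. The outlet is at (533, -272.7) with yaw 7.0°. I'm approaching cover_b now.

Emit:
step_arm(
  commands=[
    {"gripper": -1,"x": -15,"y": -17},
    {"gripper": -1,"x": -27,"y": -30},
    {"gripper": -1,"x": -27,"y": -30},
    {"gripper": -1,"x": -27,"y": -30},
    {"gripper": -1,"x": -27,"y": -30},
    {"gripper": -1,"x": -27,"y": -30},
    {"gripper": -1,"x": -27,"y": -30},
    {"gripper": -1,"x": -27,"y": -30},
    {"gripper": -1,"x": -27,"y": -30},
    {"gripper": -1,"x": -27,"y": -30},
  ],
)

```text
invalid input
```

Emit:
step_arm(
  commands=[
    {"gripper": -1,"x": -27,"y": -30},
    {"gripper": -1,"x": -27,"y": -30},
    {"gripper": -1,"x": -27,"y": -30},
    {"gripper": -1,"x": -27,"y": -30},
    {"gripper": -1,"x": -27,"y": -30},
    {"gripper": -1,"x": -27,"y": -30},
    {"gripper": -1,"x": -27,"y": -30},
    {"gripper": -1,"x": -27,"y": -30},
    {"gripper": -1,"x": -27,"y": -30},
    {"gripper": -1,"x": -15,"y": -22},
  ],
)

```text
invalid input
```

Emit:
step_arm(
  commands=[
    {"gripper": -1,"spin": -7.4,"z": 15},
    {"gripper": -1,"spin": -7.4,"z": 15},
    {"gripper": -1,"spin": -7.3,"z": 15},
    {"gripper": -1,"z": 15},
    {"gripper": -1,"z": 15},
    {"gripper": -1,"z": 10},
    {"gripper": -1},
    {"gripper": -1},
    {"gripper": -1},
    {"gripper": -1},
  ],
)

```text
invalid input
```

```bash
cat > goal.py <<'E'
from plant import *
from h import *
def goal(x,y,z,yaw):
    """mm, deg: remaining move in tool axes (shift first, then spin)"""
    s=get_state();M=R.from_quat(s["tcp_rot"]).as_matrix();p=np.array(s["eef_pos"])*1000
    d=M.T@(np.array([x,y,z])-p);a=np.degrees(np.arctan2(M[1,0],M[0,0]))
    print("t",s["time"],"tcp",p.round(1),"tool z",M[:,2].round(4),"move",d.round(1),"spin",round(-((yaw-a+90)%180-90),2),"F",np.round(s["contact_force"],1),"tau",np.round(s["wrist_torque"],2),"open",s["opening"],"grip",s["finger_force"],"q",np.round(s["qpos"],2))
E
python3 -c "
from goal import *
goal(524.3,-30,30,8.4)"
```

```text
t 0.1 tcp [159.4 655.3 244. ] tool z [-8.e-04 -2.e-03 -1.e+00] move [-516.7 -579.1  215.1] spin -22.08 F [-0.9  0.4  0.1] tau [ 0.02 -0.01  0.  ] open 1.000754357439725 grip 0.0 q [ 1.18  0.29  1.58  0.    1.28 -0.15]
```

Probably every row needs all five fields.

Emit:
step_arm(
  commands=[
    {"gripper": -1,"x": -15,"y": -17,"z": 0,"spin": 0},
    {"gripper": -1,"x": -27,"y": -30,"z": 0,"spin": 0},
    {"gripper": -1,"x": -27,"y": -30,"z": 0,"spin": 0},
    {"gripper": -1,"x": -27,"y": -30,"z": 0,"spin": 0},
    {"gripper": -1,"x": -27,"y": -30,"z": 0,"spin": 0},
    {"gripper": -1,"x": -27,"y": -30,"z": 0,"spin": 0},
    {"gripper": -1,"x": -27,"y": -30,"z": 0,"spin": 0},
    {"gripper": -1,"x": -27,"y": -30,"z": 0,"spin": 0},
    {"gripper": -1,"x": -27,"y": -30,"z": 0,"spin": 0},
    {"gripper": -1,"x": -27,"y": -30,"z": 0,"spin": 0},
  ],
  force=40,
)

```text
time: 1.1
eef_pos: [0.3426, 0.3143, 0.2449]
tcp_rot: [0.119, 0.993, -0.0, -0.0]
contact_force: [1.2, -0.0, 0.0]
opening: 1.0
finger_force: 0.0
```

Emit:
step_arm(
  commands=[
    {"gripper": -1,"x": -27,"y": -30,"z": 0,"spin": 0},
    {"gripper": -1,"x": -27,"y": -30,"z": 0,"spin": 0},
    {"gripper": -1,"x": -27,"y": -30,"z": 0,"spin": 0},
    {"gripper": -1,"x": -27,"y": -30,"z": 0,"spin": 0},
    {"gripper": -1,"x": -27,"y": -30,"z": 0,"spin": 0},
    {"gripper": -1,"x": -27,"y": -30,"z": 0,"spin": 0},
    {"gripper": -1,"x": -27,"y": -30,"z": 0,"spin": 0},
    {"gripper": -1,"x": -27,"y": -30,"z": 0,"spin": 0},
    {"gripper": -1,"x": -27,"y": -30,"z": 0,"spin": 0},
    {"gripper": -1,"x": -15,"y": -22,"z": 0,"spin": 0},
  ],
)

```text
time: 2.1
eef_pos: [0.5247, -0.0311, 0.2448]
tcp_rot: [0.12, 0.993, -0.0, -0.0]
contact_force: [-0.6, 0.4, 0.4]
opening: 0.996
finger_force: 0.0
```

Emit:
step_arm(
  commands=[
    {"gripper": -1,"x": 0,"y": 0,"z": 15,"spin": -7.4},
    {"gripper": -1,"x": 0,"y": 0,"z": 15,"spin": -7.4},
    {"gripper": -1,"x": 0,"y": 0,"z": 20,"spin": -7.3},
    {"gripper": -1,"x": 0,"y": 0,"z": 20,"spin": 0},
    {"gripper": -1,"x": 0,"y": 0,"z": 20,"spin": 0},
    {"gripper": -1,"x": 0,"y": 0,"z": 20,"spin": 0},
    {"gripper": -1,"x": 0,"y": 0,"z": 10,"spin": 0},
    {"gripper": -1,"x": 0,"y": 0,"z": 0,"spin": 0},
    {"gripper": -1,"x": 0,"y": 0,"z": 0,"spin": 0},
    {"gripper": -1,"x": 0,"y": 0,"z": 0,"spin": 0},
  ],
)

```text
time: 3.1
eef_pos: [0.5249, -0.029, 0.1267]
tcp_rot: [-0.073, 0.997, -0.0, 0.001]
contact_force: [0.5, -0.2, -0.1]
opening: 1.0
finger_force: 0.0
```

```bash
python3 -c "
from goal import *
goal(524.3,-30,30,8.4)"
```

```text
t 3.1 tcp [524.9 -29.  126.7] tool z [ 2.4e-03 -6.0e-04 -1.0e+00] move [ 1.  -0.8 96.7] spin 0.02 F [ 0.5 -0.2 -0.1] tau [ 0.02 -0.01  0.  ] open 1.0003423612691358 grip 0.0 q [-0.25  0.09  2.04 -0.    1.01 -1.97]
```

Emit:
step_arm(
  commands=[
    {"gripper": -1,"x": 1,"y": -1,"z": 15,"spin": 0},
    {"gripper": -1,"x": 0,"y": 0,"z": 20,"spin": 0},
    {"gripper": -1,"x": 0,"y": 0,"z": 20,"spin": 0},
    {"gripper": -1,"x": 0,"y": 0,"z": 20,"spin": 0},
    {"gripper": -1,"x": 0,"y": 0,"z": 12,"spin": 0},
    {"gripper": -1,"x": 0,"y": 0,"z": 7,"spin": 0},
    {"gripper": -1,"x": 0,"y": 0,"z": 3,"spin": 0},
    {"gripper": -1,"x": 0,"y": 0,"z": 0,"spin": 0},
    {"gripper": 0.3,"x": 0,"y": 0,"z": 0,"spin": 0},
    {"gripper": 0.6,"x": 0,"y": 0,"z": 0,"spin": 0},
  ],
  force=40,
)

```text
time: 4.1
eef_pos: [0.5239, -0.0301, 0.0292]
tcp_rot: [-0.073, 0.997, -0.0, 0.001]
contact_force: [-0.3, 0.4, -0.7]
opening: 0.689
finger_force: 0.0
```

Emit:
step_arm(
  commands=[
    {"gripper": 1,"x": 0,"y": 0,"z": 0,"spin": 0},
    {"gripper": 1,"x": 0,"y": 0,"z": 0,"spin": 0},
    {"gripper": 1,"x": 0,"y": 0,"z": 0,"spin": 0},
    {"gripper": 1,"x": 0,"y": 0,"z": 0,"spin": 0},
    {"gripper": 1,"x": 0,"y": 0,"z": 0,"spin": 0},
    {"gripper": 1,"x": 0,"y": 0,"z": 0,"spin": 0},
    {"gripper": 1,"x": 0,"y": 0,"z": 0,"spin": 0},
    {"gripper": 1,"x": 0,"y": 0,"z": 0,"spin": 0},
    {"gripper": 1,"x": 0,"y": 0,"z": 0,"spin": 0},
    {"gripper": 1,"x": 0,"y": 0,"z": 0,"spin": 0},
  ],
  force=60,
)

```text
time: 5.1
eef_pos: [0.5236, -0.0301, 0.0288]
tcp_rot: [-0.073, 0.997, -0.0, 0.0]
contact_force: [-0.1, -2.1, 4.8]
opening: 0.157
finger_force: 59.5
```

```bash
python3 -c "
from goal import *
goal(524.3,-30,30,8.4)
goal(533.0,-272.7,130,7)"
```

```text
t 5.1 tcp [523.6 -30.1  28.8] tool z [ 9.e-04 -4.e-04 -1.e+00] move [-0.7  0.  -1.2] spin 0.02 F [-0.1 -2.1  4.8] tau [-0.2   0.11 -0.03] open 0.1574378861421967 grip 59.53206539154053 q [-0.25  0.25  2.07 -0.    0.82 -1.97]
t 5.1 tcp [523.6 -30.1  28.8] tool z [ 9.e-04 -4.e-04 -1.e+00] move [  26.2 -241.4 -101.1] spin 1.42 F [-0.1 -2.1  4.8] tau [-0.2   0.11 -0.03] open 0.1574378861421967 grip 59.53206539154053 q [-0.25  0.25  2.07 -0.    0.82 -1.97]
```

Emit:
step_arm(
  commands=[
    {"gripper": 1,"x": 0,"y": 0,"z": -4,"spin": 0},
    {"gripper": 1,"x": 0,"y": 0,"z": -8,"spin": 0},
    {"gripper": 1,"x": 0,"y": 0,"z": -14,"spin": 0},
    {"gripper": 1,"x": 0,"y": 0,"z": -16,"spin": 0},
    {"gripper": 1,"x": 0,"y": 0,"z": -16,"spin": 0},
    {"gripper": 1,"x": 0,"y": 0,"z": -16,"spin": 0},
    {"gripper": 1,"x": 0,"y": 0,"z": -14,"spin": 0},
    {"gripper": 1,"x": 0,"y": 0,"z": -8,"spin": 0},
    {"gripper": 1,"x": 0,"y": 0,"z": -4,"spin": 0},
    {"gripper": 1,"x": 0,"y": 0,"z": 0,"spin": 0},
  ],
)

```text
time: 6.1
eef_pos: [0.5233, -0.0299, 0.1287]
tcp_rot: [-0.073, 0.997, -0.0, 0.0]
contact_force: [-0.5, 0.4, -4.5]
opening: 0.152
finger_force: 58.4
```

Emit:
step_arm(
  commands=[
    {"gripper": 1,"x": 1,"y": -10,"z": 0,"spin": 0},
    {"gripper": 1,"x": 2,"y": -20,"z": 0,"spin": 0},
    {"gripper": 1,"x": 3,"y": -28,"z": 0,"spin": 0},
    {"gripper": 1,"x": 3,"y": -28,"z": 0,"spin": 0},
    {"gripper": 1,"x": 3,"y": -28,"z": 0,"spin": 0},
    {"gripper": 1,"x": 3,"y": -28,"z": 0,"spin": 0},
    {"gripper": 1,"x": 3,"y": -28,"z": 0,"spin": 0},
    {"gripper": 1,"x": 3,"y": -28,"z": 0,"spin": 0},
    {"gripper": 1,"x": 3,"y": -25,"z": 0,"spin": 0},
    {"gripper": 1,"x": 3,"y": -18,"z": 0,"spin": 0},
  ],
)

```text
time: 7.1
eef_pos: [0.531, -0.2744, 0.1272]
tcp_rot: [-0.073, 0.997, 0.0, -0.001]
contact_force: [-0.2, -0.6, -4.7]
opening: 0.156
finger_force: 58.7
```

Emit:
step_arm(
  commands=[
    {"gripper": 1,"x": 0,"y": 0,"z": 0,"spin": 1.4},
    {"gripper": 1,"x": 0,"y": 0,"z": 0,"spin": 0},
    {"gripper": 1,"x": 0,"y": 0,"z": 0,"spin": 0},
    {"gripper": 1,"x": 0,"y": 0,"z": 0,"spin": 0},
    {"gripper": 1,"x": 0,"y": 0,"z": 0,"spin": 0},
    {"gripper": 1,"x": 0,"y": 0,"z": 0,"spin": 0},
    {"gripper": 1,"x": 0,"y": 0,"z": 0,"spin": 0},
    {"gripper": 1,"x": 0,"y": 0,"z": 0,"spin": 0},
    {"gripper": 1,"x": 0,"y": 0,"z": 0,"spin": 0},
    {"gripper": 1,"x": 0,"y": 0,"z": 0,"spin": 0},
  ],
)

```text
time: 8.1
eef_pos: [0.5318, -0.2723, 0.1283]
tcp_rot: [-0.061, 0.998, -0.0, -0.0]
contact_force: [-0.3, 0.1, -3.2]
opening: 0.157
finger_force: 58.9
```

```bash
python3 -c "
from goal import *
goal(532.4,-272.9,72.8,7)
c=read_camera('scene');cv2.imwrite('pics/s1.png',cv2.resize(c['color'][60:200,170:370,::-1],None,fx=4,fy=4));np.savez('s1.npz',**c)"
```

```text
t 8.1 tcp [ 531.8 -272.3  128.3] tool z [-0. -0. -1.] move [-0.6 -0.7 55.5] spin 0.02 F [-0.3  0.1 -3.2] tau [ 0.04  0.06 -0.04] open 0.15733822519093066 grip 58.924346566200256 q [-0.64  0.24  1.86 -0.    1.04 -2.34]
```

View pics/s1.png

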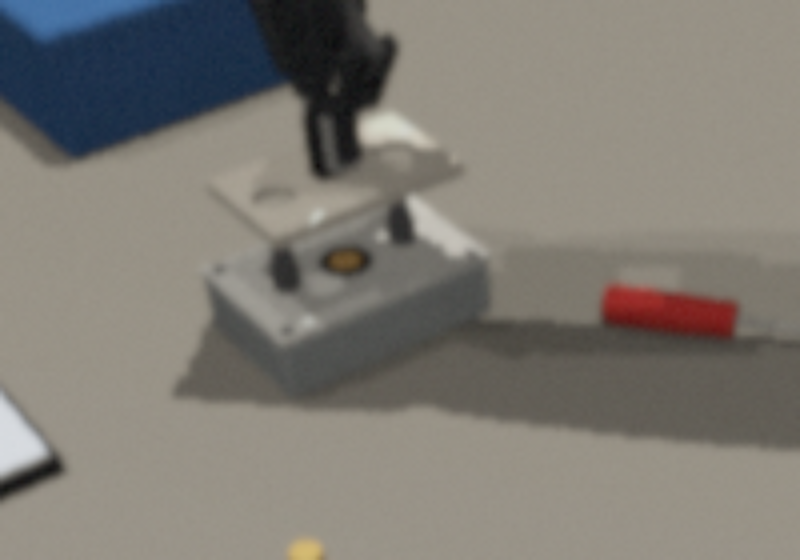

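The crop shows cover_b level above the block, with its holes at crop (273,195) and (397,158) above the pins at (285,268) and (400,222). I'll lower it slowly.

Emit:
step_arm(
  commands=[
    {"gripper": 1,"x": -0.5,"y": -0.5,"z": 4,"spin": 0},
    {"gripper": 1,"x": 0,"y": 0,"z": 4,"spin": 0},
    {"gripper": 1,"x": 0,"y": 0,"z": 4,"spin": 0},
    {"gripper": 1,"x": 0,"y": 0,"z": 4,"spin": 0},
    {"gripper": 1,"x": 0,"y": 0,"z": 4,"spin": 0},
    {"gripper": 1,"x": 0,"y": 0,"z": 4,"spin": 0},
    {"gripper": 1,"x": 0,"y": 0,"z": 4,"spin": 0},
    {"gripper": 1,"x": 0,"y": 0,"z": 3,"spin": 0},
    {"gripper": 1,"x": 0,"y": 0,"z": 2,"spin": 0},
    {"gripper": 1,"x": 0,"y": 0,"z": 0,"spin": 0},
  ],
)

```text
time: 9.15
eef_pos: [0.5322, -0.2726, 0.095]
tcp_rot: [-0.061, 0.998, 0.0, -0.0]
contact_force: [-0.3, -0.4, -4.3]
opening: 0.154
finger_force: 59.0
```

```bash
python3 -c "
from goal import *
goal(532.4,-272.9,72.8,7)
c=read_camera('top');cv2.imwrite('pics/t2.png',cv2.resize(c['color'][130:240,400:510,::-1],None,fx=4,fy=4))
c=read_camera('scene');cv2.imwrite('pics/s2.png',cv2.resize(c['color'][80:180,190:340,::-1],None,fx=5,fy=5))"
```

```text
t 9.15 tcp [ 532.2 -272.6   95. ] tool z [-5.e-04  4.e-04 -1.e+00] move [-0.2 -0.3 22.2] spin 0.02 F [-0.3 -0.4 -4.3] tau [ 0.04 -0.03  0.01] open 0.15362115455946806 grip 58.972671031951904 q [-0.64  0.29  1.87  0.    0.98 -2.34]
```

View pics/t2.png

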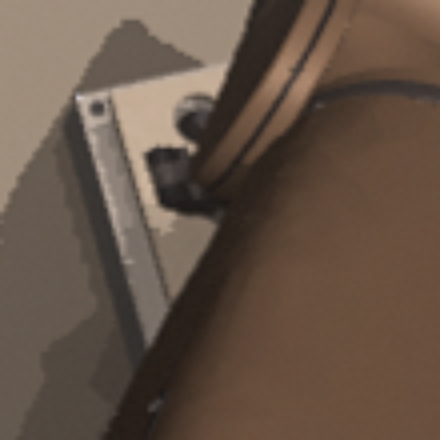

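View pics/s2.png

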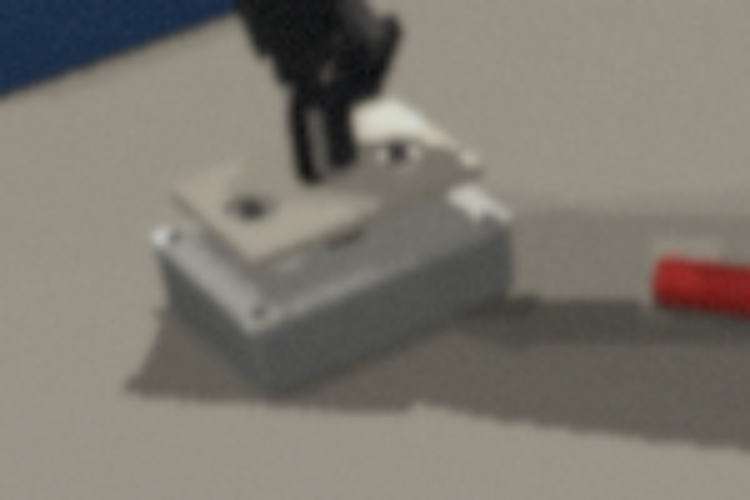

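The top crop shows a pin inside the visible hole near (195,118). The scene crop shows both pins poking into the holes at (248,206) and (398,152), with no contact force, so I'll keep lowering.

Emit:
step_arm(
  commands=[
    {"gripper": 1,"x": -0.2,"y": -0.2,"z": 2,"spin": 0},
    {"gripper": 1,"x": 0,"y": 0,"z": 2,"spin": 0},
    {"gripper": 1,"x": 0,"y": 0,"z": 2,"spin": 0},
    {"gripper": 1,"x": 0,"y": 0,"z": 2,"spin": 0},
    {"gripper": 1,"x": 0,"y": 0,"z": 2,"spin": 0},
    {"gripper": 1,"x": 0,"y": 0,"z": 2,"spin": 0},
    {"gripper": 1,"x": 0,"y": 0,"z": 2,"spin": 0},
    {"gripper": 1,"x": 0,"y": 0,"z": 1,"spin": 0},
    {"gripper": 1,"x": 0,"y": 0,"z": 1,"spin": 0},
    {"gripper": 1,"x": 0,"y": 0,"z": 0,"spin": 0},
  ],
)

```text
time: 10.25
eef_pos: [0.5325, -0.2728, 0.0792]
tcp_rot: [-0.061, 0.998, 0.0, -0.0]
contact_force: [-0.4, 0.3, -4.8]
opening: 0.158
finger_force: 59.0
```

Emit:
step_arm(
  commands=[
    {"gripper": 1,"x": 0,"y": 0,"z": 1,"spin": 0},
    {"gripper": 1,"x": 0,"y": 0,"z": 1,"spin": 0},
    {"gripper": 1,"x": 0,"y": 0,"z": 1,"spin": 0},
    {"gripper": 1,"x": 0,"y": 0,"z": 1,"spin": 0},
    {"gripper": 1,"x": 0,"y": 0,"z": 0.7,"spin": 0},
    {"gripper": 1,"x": 0,"y": 0,"z": 0.5,"spin": 0},
    {"gripper": 1,"x": 0,"y": 0,"z": 0.5,"spin": 0},
    {"gripper": 1,"x": 0,"y": 0,"z": 0,"spin": 0},
    {"gripper": 1,"x": 0,"y": 0,"z": 0,"spin": 0},
    {"gripper": 1,"x": 0,"y": 0,"z": 0,"spin": 0},
  ],
)

```text
time: 11.25
eef_pos: [0.5326, -0.2729, 0.0737]
tcp_rot: [-0.061, 0.998, -0.0, 0.0]
contact_force: [-0.1, -1.1, -4.5]
opening: 0.157
finger_force: 59.0
```

Emit:
step_arm(
  commands=[
    {"gripper": 1,"x": 0,"y": 0,"z": 0.3,"spin": 0},
    {"gripper": 1,"x": 0,"y": 0,"z": 0.3,"spin": 0},
    {"gripper": 1,"x": 0,"y": 0,"z": 0.3,"spin": 0},
    {"gripper": 1,"x": 0,"y": 0,"z": 0,"spin": 0},
    {"gripper": 1,"x": 0,"y": 0,"z": 0,"spin": 0},
    {"gripper": 1,"x": 0,"y": 0,"z": 0,"spin": 0},
    {"gripper": 1,"x": 0,"y": 0,"z": 0,"spin": 0},
    {"gripper": 1,"x": 0,"y": 0,"z": 0,"spin": 0},
    {"gripper": 1,"x": 0,"y": 0,"z": 0,"spin": 0},
    {"gripper": 1,"x": 0,"y": 0,"z": 0,"spin": 0},
  ],
)

```text
time: 12.25
eef_pos: [0.5326, -0.2729, 0.0728]
tcp_rot: [-0.061, 0.998, -0.0, 0.0]
contact_force: [-0.5, -0.1, -1.8]
opening: 0.151
finger_force: 59.1
```

Contact is starting: part of the weight is off the wrist. A little more.

Emit:
step_arm(
  commands=[
    {"gripper": 1,"x": 0,"y": 0,"z": 0.3,"spin": 0},
    {"gripper": 1,"x": 0,"y": 0,"z": 0.2,"spin": 0},
    {"gripper": 1,"x": 0,"y": 0,"z": 0,"spin": 0},
    {"gripper": 1,"x": 0,"y": 0,"z": 0,"spin": 0},
    {"gripper": 1,"x": 0,"y": 0,"z": 0,"spin": 0},
    {"gripper": 1,"x": 0,"y": 0,"z": 0,"spin": 0},
    {"gripper": 1,"x": 0,"y": 0,"z": 0,"spin": 0},
    {"gripper": 1,"x": 0,"y": 0,"z": 0,"spin": 0},
    {"gripper": 1,"x": 0,"y": 0,"z": 0,"spin": 0},
    {"gripper": 1,"x": 0,"y": 0,"z": 0,"spin": 0},
  ],
  force=20,
)

```text
time: 13.25
eef_pos: [0.5326, -0.2729, 0.0728]
tcp_rot: [-0.061, 0.998, -0.0, -0.0]
contact_force: [-3.9, 1.8, 6.5]
opening: 0.154
finger_force: 60.2
```

Emit:
step_arm(
  commands=[
    {"gripper": 0.6,"x": 0,"y": 0,"z": 0,"spin": 0},
    {"gripper": 0.4,"x": 0,"y": 0,"z": 0,"spin": 0},
    {"gripper": 0.2,"x": 0,"y": 0,"z": 0,"spin": 0},
    {"gripper": 0,"x": 0,"y": 0,"z": 0,"spin": 0},
    {"gripper": 0,"x": 0,"y": 0,"z": 0,"spin": 0},
    {"gripper": 0,"x": 0,"y": 0,"z": 0,"spin": 0},
    {"gripper": 0,"x": 0,"y": 0,"z": 0,"spin": 0},
    {"gripper": 0,"x": 0,"y": 0,"z": 0,"spin": 0},
    {"gripper": 0,"x": 0,"y": 0,"z": 0,"spin": 0},
    {"gripper": 0,"x": 0,"y": 0,"z": 0,"spin": 0},
  ],
)

```text
time: 14.25
eef_pos: [0.5325, -0.2729, 0.0722]
tcp_rot: [-0.061, 0.998, -0.0, 0.0]
contact_force: [0.5, -0.3, -0.3]
opening: 0.503
finger_force: 0.0
```

Emit:
step_arm(
  commands=[
    {"gripper": 0,"x": 0,"y": 0,"z": -5,"spin": 0},
    {"gripper": 0,"x": 0,"y": 0,"z": -10,"spin": 0},
    {"gripper": 0,"x": 0,"y": 0,"z": -20,"spin": 0},
    {"gripper": 0,"x": 0,"y": 0,"z": -25,"spin": 0},
    {"gripper": 0,"x": 0,"y": 0,"z": -25,"spin": 0},
    {"gripper": 0,"x": 0,"y": 0,"z": -25,"spin": 0},
    {"gripper": 0,"x": 0,"y": 0,"z": -20,"spin": 0},
    {"gripper": 0,"x": 0,"y": 0,"z": -10,"spin": 0},
    {"gripper": 0,"x": 0,"y": 0,"z": 0,"spin": 0},
    {"gripper": 0,"x": 0,"y": 0,"z": 0,"spin": 0},
  ],
)

```text
time: 15.25
eef_pos: [0.5322, -0.2726, 0.2117]
tcp_rot: [-0.061, 0.998, 0.0, -0.0]
contact_force: [-0.1, -1.1, -0.4]
opening: 0.506
finger_force: 0.0
```

```bash
python3 -c "
from goal import *
goal(532.4,-272.9,72.8,7)
c=read_camera('scene');print(plate(c,(257,118),.052,180)[0]);cv2.imwrite('pics/s3.png',c['color'][:,:,::-1])"
```

```text
t 15.25 tcp [ 532.2 -272.6  211.7] tool z [-7.e-04  5.e-04 -1.e+00] move [ -0.3  -0.4 138.9] spin 0.02 F [-0.1 -1.1 -0.4] tau [-0.04  0.02  0.01] open 0.5061539464216013 grip 0.0 q [-0.64  0.15  1.8  -0.    1.19 -2.34]
[ 799.6 -598.1  187.2  142.8   78.7]
```

View pics/s3.png

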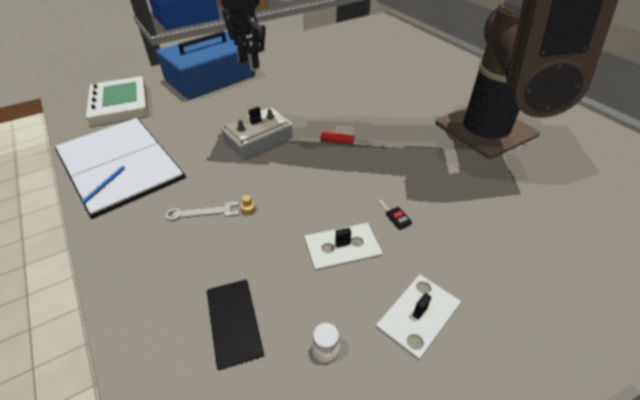

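The cover sits on the block around (257,128), with both pins through at (240,125) and (270,114). The other two covers are untouched at (343,245) and (419,315). I'll check its height in the depth map and hand in if it's flat.

```bash
python3 -c "
from goal import *
c=read_camera('scene');Rm=R.from_quat(c['attitude']).as_matrix();yaw=np.radians(7)
zs=[]
for a,b in((-55,-30),(55,-30),(-55,30),(55,30),(0,28),(0,-28)):
    p=np.array([532.7+a*np.cos(yaw)-b*np.sin(yaw),-272.8+a*np.sin(yaw)+b*np.cos(yaw),52])/1000
    q=Rm.T@(p-c['eye']);u=c['cx']+c['fx']*q[0]/-q[2];v=c['cy']-c['fy']*q[1]/-q[2]
    u,v=int(round(u)),int(round(v));d=np.median(c['z_map'][v-1:v+2,u-1:u+2])
    zs.append((c['eye']+Rm@np.array([(u-c['cx'])/c['fx'],-(v-c['cy'])/c['fy'],-1])*d)[2]*1000)
print(np.round(zs,1))
if max(abs(np.array(zs)-52))<5: print(sign_off())
"
```

```text
[70.5 50.5 51.1 50.7 51.1 74.3]
```

The four unobstructed points read 50.5 to 51.1 mm, so the plate is flat. The other two readings, 70.5 and 74.3, are the pin and the rib blocking the line of sight.

```bash
python3 -c "
from plant import *
print(sign_off())"
```

```text
the job is handed in; nothing more can be done
None
```

The job is handed in: cover_b, the one with holes 84 mm apart, lies flat over the outlet's pins and is released, the other two covers were never touched and still lie flat on the bench, and it took about 15 s of the 38 s allowed.

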